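# Unpack the lidded pot and load the sprung display tray

### The job

A spice jar was left inside the larger lidded pot. Lift that pot's lid off by its knob and lay it gently, knob up and flat, in the middle of the round cork mat; then take out the jar and put it on display in the spring pusher tray: with the jar press the pusher back, and stand the jar upright on the tray floor between the front lip and the pusher, without dropping it. Leave the pot where it stands, and do not disturb the saucepan and its lid, the carafe or the bowls.

Things in the scene. Friction and masses are not known exactly. Their poses are not given: they have to be found in the camera images.
- pot: The larger of the two pots: round stainless pot, outer diameter 170 mm, height 95 mm, wall 4 mm, floor 5 mm thick, two loop handles of dark steel on opposite sides (its own +y and -y), 70 mm up and reaching 113 mm from the axis. Loose, 1.4 kg, stands on the table. Origin: centre of its underside, z up.
- lid: Loose steel lid of the larger pot, at first lying on it. Origin: centre of its underside, i.e. of a locating step 155 mm in diameter and 6 mm deep that drops inside the rim (3.5 mm play all round); above it a flange 176 mm in diameter, from 6 to 10 mm above the origin, with a slight dome up to 14 mm. In the centre a round black knob, diameter 34 mm, from 24 to 54 mm above the origin, on a stem of 18 mm. About 0.35 kg. z up through the knob.
- jar: Spice jar standing upright inside the larger pot under the lid, anywhere up to about 30 mm off the pot's axis: white ceramic cylinder 50 mm in diameter and 64 mm high, with a wooden stopper 46 mm in diameter on top up to 78 mm. About 0.22 kg. Origin: centre of its underside, z up.
- mat: Round cork mat, diameter 180 mm, 8 mm thick, fixed on the table. Origin: centre of its underside.
- tray: Spring pusher tray as used on shop shelves, grey plastic, fixed on the table, 200 mm long (its x), 76 mm wide (its y). Origin: centre of its underside. Floor top at z = 8 mm. At its -x end a clear front lip, top at z = 30 mm, inner face at x = -95 mm; side fences, inner faces at y = -33 and +33 mm, tops at z = 28 mm. The black pusher plate comes forward from the +x end and closes against the front lip.
- pusher (a joint): Travel of the sprung pusher in m: 0 = fully forward (plate face 6 mm behind the lip's inner face), grows as it is pushed back along the tray's +x, stops at 0.085. The spring pushes it forward with about 2 N at 0 and 4 N at the stop. With the jar standing between lip and pusher it reads about 0.044.
- pusher_face (a point): Middle of the pusher plate's front face, 43 mm above the table; the plate is 54 mm wide, 8 mm thick, from z = 10 to z = 76 mm, and moves along the tray's x.
- saucepan: Bystander: the smaller pot, diameter 116 mm, height 62 mm, with one long black handle along its +x, 177 mm from the axis. Origin: centre of its underside.
- saucepan_lid: Bystander: the small saucepan's own lid, lying on it, flange diameter 122 mm, same knob as the large lid, top of the knob 110 mm above the table. Origin: centre of its underside. Leave it on.
- carafe: Bystander: clear glass carafe, largest diameter 94 mm, height 240 mm. Origin: centre of its underside.
- bowls: Bystander: stack of three small bowls, diameter 104 mm, height 78 mm. Origin: centre of its underside.
There are look-alikes about, which are no part of the job. Leave any turquoise or yellow look-alike of the lid alone.

How it is judged:
By the outcome, as a careful person would: the job done as asked, in the order asked, and still so for the second after the job is handed in, with the robot touching nothing.
It also fails if it takes over 67 s, if anything falls off the work surface, if the arm or the gripper's body presses on something with over 40 N, if the wrist force passes 120 N, or if a joint passes its speed limit or range.

### The arm

A 6-joint arm with a two-finger parallel gripper is mounted at the origin on the work surface. World frame = base frame: x ahead of the robot, y to its left, z up, the work surface at z = 0. Lengths are in mm, angles in degrees, forces in N, time in s.
With the tool pointing down it reaches from about 325 to 850 mm from the base axis. Payload 4.4 kg.
Tool frame: the origin (TCP) lies on the centre line of the jaws, within the pads' length; the fingertips stand 19 mm ahead of it and the grasp point (between the pads) is the TCP; z points along the fingers, y is the direction in which the jaws open and shut (so a half turn about z gives the same grasp; the last joint's range is limited). The gripper opens to 94 mm and grips with 3 to 60 N. Pads are 16 mm wide; open, the fingers measure 119 mm over their backs; the gripper's body (75 mm by 177 mm) begins 78 mm behind the grasp point.
Start: joints at [-73.023, 11.837, 88.321, -0, 79.842, -8.623], TCP at [248.436, -518.562, 224.447] pointing down, gripper open.
Joint ranges: [-156.59, 156.59], [-49.26, 127.26], [12.9, 141.05], [-63.56, 243.56], [4.71, 150.69], [-161.64, 161.64]. Speed limits (degrees/s): [159.86, 159.86, 180, 180, 180, 180].

### API

Orientations are given as a 3x3 rotation matrix whose columns are the frame's x, y, z axes.
In Python, from workcell import robot gives the robot as it stands.
- The arm moves only by the tool play_rows, never from a script. Its argument "increments" is a list of rows, each a list of 3 entries, a list of its own where there are three numbers: the shift along the tool's x, y, z in cm, then the turn, a rotation vector about the tool's x, y, z in degrees, then the opening, from 0 (shut) to 1 (fully open). A call has exactly 10 rows; each row shifts and turns the commanded pose from where the row before left it, along the tool's axes as they then stand; what a row does not reach is not made up. A row lasts 1/12 s, in which the tool goes at most 41.7 mm and 7.16 degrees, less where a joint would pass 70% of its speed; a pose out of reach is approached as far as the arm can. A call with a gripper value outside its range is refused whole. The fingers move at their own pace and stop on an object; the grip force is fixed at half the most. Time passes only in rows, so rows that do not move let the fingers close, or fill a call up. It gives the time, the measured TCP pose, the force and the opening at its end, in the units of the state.
- robot.sense(): the state, without advancing time (a new reading comes with each control period).
- robot.get_image(name): name is "side" or "top" or "wrist"; returns the picture (400x640x3 uint8, blue, green, red); there is no depth.
- robot.camera_params(name): a dict with "fx", "fy", "cx", "cy" (pixels), "rvec" (rotation vector, rad) and "tvec" (3), from world to camera coordinates, as OpenCV has them; the wrist camera has in their place "T_tool_cam" (4x4, takes a point from camera to tool coordinates, whose origin is the TCP and whose axes are the flange's). Camera axes: x right, y down, z forward; pixel columns grow to the right and rows downward; lengths in mm; the calibration is good to about 2 mm. The wrist camera is an equidistant fisheye: a pixel r from the principal point sees the ray r / f radians off the axis. A picture is of the moment at which its call begins: read the wrist's pose just before it. camera_params takes no time and is no camera call.
- robot.sign_off(): hands the job in, once; it reports no verdict.
The state is a dict: "t": time; "joint_positions": joint angles; "dq": joint speeds; "joint_efforts": joint torques, N m; "tool_pos": TCP position; "ee_rot": TCP orientation; "contact_force": force on the tool from outside, world axes, zero at the start; "torque": the same for the moment, N m; "opening": finger opening in mm.
Only numpy, scipy, OpenCV 4.12 (cv2) and the standard library are available. Lean on these libraries where they do the work, as an engineer would, in place of code of your own. Each camera call takes 0.05 s, during which the arm holds its last target.

## Working session

There is one attempt and no reset: what is moved stays moved. The work goes in short steps, Python scripts to look and compute and a tool call to move; the robot and the scene stay as the last step left them, time stands still between calls to the robot, and variables do not carry over. Pictures are saved under pics/ and viewed, and the job is handed in when it is done.

Besides the shell and the picture viewer there is one more tool, called as name(argument=value, ...) on one line, values as JSON. play_rows: Moves the arm, as the interface text tells. Its arguments: {"type":"object","properties":{"increments":{"type":"array","items":{"type":"array"}}},"required":["increments"]}

```bash
ls; mkdir -p pics; python3 - <<'E'
from workcell import robot
import cv2
print(robot.sense())
for n in ("side","top","wrist"):
    print(n,robot.camera_params(n))
    cv2.imwrite(f"pics/{n}0.png",robot.get_image(n))
E
```

```text
pics
{'t': 0.0, 'joint_positions': array([-7.30236331e+01,  1.18819050e+01,  8.84050359e+01, -2.84569571e-03,
        7.98387580e+01, -8.62414706e+00]), 'dq': array([ 0.03622342,  0.0451606 ,  0.04685742, -0.00201788, -0.02230274,
       -0.03975347]), 'joint_efforts': array([ 1.94872744e-03, -3.70870650e+01, -2.81417191e+01,  7.01216119e-02,
        3.60578997e-02, -1.48426957e-04]), 'tool_pos': array([ 248.19567031, -517.83625466,  223.31201182]), 'ee_rot': array([[ 9.01824938e-01,  4.32101041e-01, -6.87313767e-04],
       [ 4.32101496e-01, -9.01822573e-01,  2.08398619e-03],
       [ 2.80657533e-04, -2.17638003e-03, -9.99997592e-01]]), 'contact_force': array([-0.07633865, -0.60964082,  1.02832348]), 'torque': array([-0.07498457, -0.0404644 ,  0.02008229]), 'opening': 94.0968709651451}
side {'fx': 438.39719982037593, 'fy': 438.39719982037593, 'cx': 314.41975166024747, 'cy': 206.8138670636601, 'rvec': array([ 0.78640729, -2.49674058,  1.2207895 ]), 'tvec': array([ 379.32875745,  314.98814695, 1127.15537159])}
top {'fx': 494.4023676257517, 'fy': 494.4023676257517, 'cx': 314.553712469561, 'cy': 203.0904969681753, 'rvec': array([ 2.20096481, -2.18031815,  0.080913  ]), 'tvec': array([-109.65045765,  535.07966733, 1458.78082811])}
wrist {'fx': 309.70691628693146, 'fy': 309.70691628693146, 'cx': 321.037647327996, 'cy': 197.9754472667281, 'T_tool_cam': array([[ 8.30630971e-04, -9.71630438e-01, -2.36502856e-01,
         6.77940604e+01],
       [ 9.99999541e-01,  6.94188257e-04,  6.60187162e-04,
         1.01274933e+00],
       [-4.77280436e-04, -2.36503296e-01,  9.71630569e-01,
        -1.59885213e+02],
       [ 0.00000000e+00,  0.00000000e+00,  0.00000000e+00,
         1.00000000e+00]])}
```

View pics/top0.png

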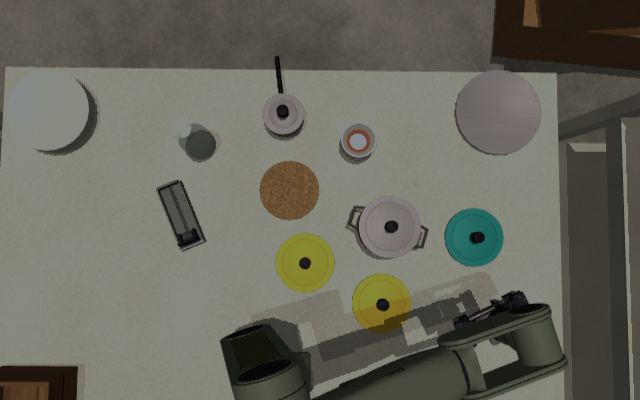

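View pics/side0.png

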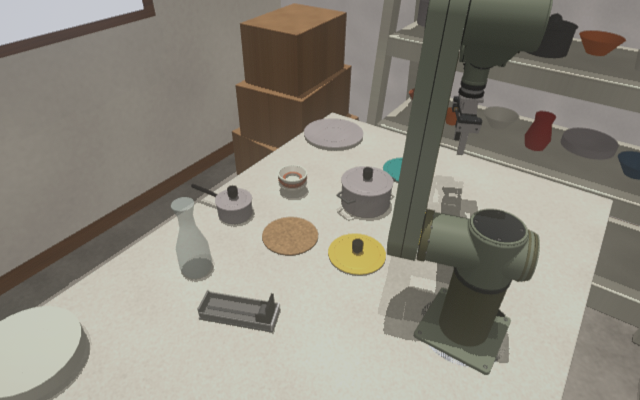

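View pics/wrist0.png

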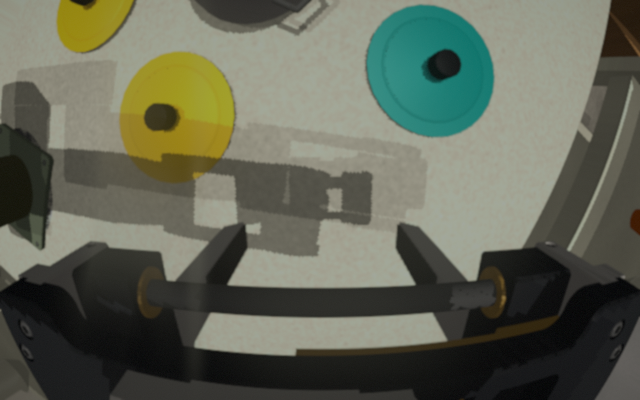

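The lid-like things are the steel pot lid with its knob at top (390,226), the yellow discs at (305,262) and (381,303), the turquoise one at (474,237), and the saucepan lid at (282,112). The steel one on the larger, two-handled pot at (390,226) fits the description. I'll check it in close crops.

```bash
python3 - <<'E'
import cv2,numpy as np
t=cv2.imread("pics/top0.png"); s=cv2.imread("pics/side0.png")
def crop(im,x0,y0,w,h,k): return cv2.resize(im[y0:y0+h,x0:x0+w],None,fx=k,fy=k,interpolation=cv2.INTER_CUBIC)
cv2.imwrite("pics/t_pot.png",crop(t,340,180,100,90,6))
cv2.imwrite("pics/t_tray.png",crop(t,140,165,90,95,6))
cv2.imwrite("pics/s_tray.png",crop(s,185,275,110,65,7))
cv2.imwrite("pics/t_mat.png",crop(t,250,150,80,80,7))
E
```

```text
(no output)
```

View pics/t_pot.png

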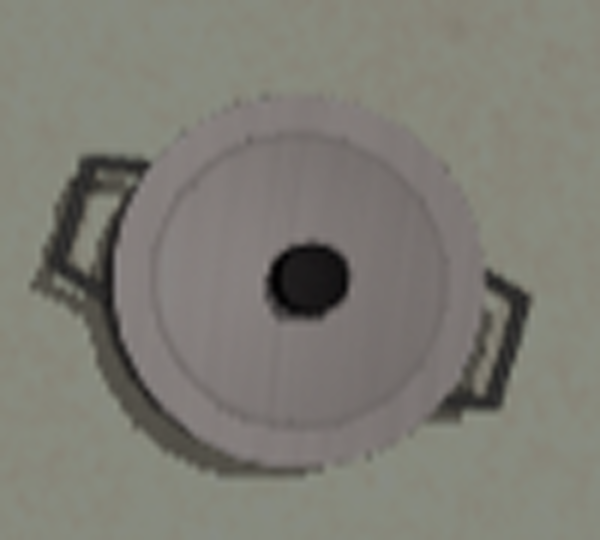

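View pics/t_tray.png

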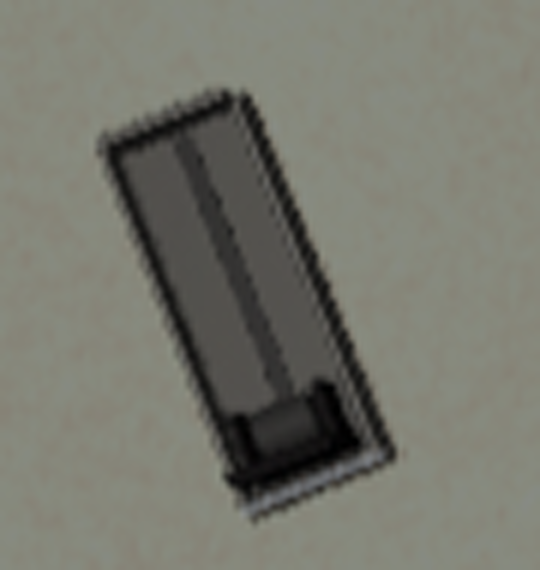

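View pics/s_tray.png

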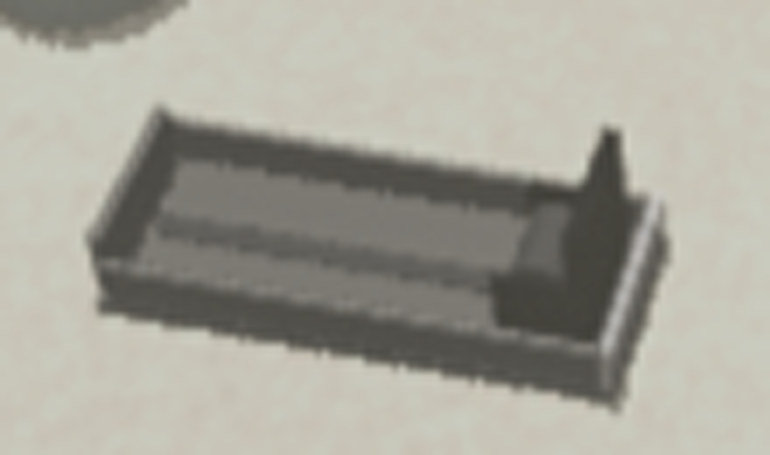

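View pics/t_mat.png

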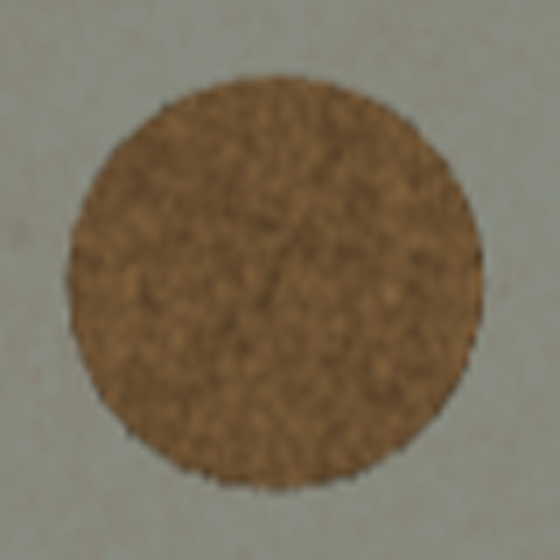

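The crops show the steel lid on the pot, its flange spanning crop 113–485 × 95–468 and its knob at top (391.7,226.3). The mat centre is at (289.4,190.3). The tray has its black pusher and clear lip at the lower end, around top (193,246).

```bash
cat > h.py <<'E'
import cv2,numpy as np
from workcell import robot
np.set_printoptions(precision=2,suppress=True)
def ray_fixed(n,uv):
    p=robot.camera_params(n); R,_=cv2.Rodrigues(p["rvec"]); t=np.array(p["tvec"]).ravel()
    d=R.T@np.array([(uv[0]-p["cx"])/p["fx"],(uv[1]-p["cy"])/p["fy"],1]); return -R.T@t,d
def at(n,uv,z):
    o,d=ray_fixed(n,uv); return o+d*(z-o[2])/d[2]
def proj(n,X):
    p=robot.camera_params(n); R,_=cv2.Rodrigues(p["rvec"]); c=R@np.array(X,float)+np.array(p["tvec"]).ravel()
    return np.array([p["cx"]+p["fx"]*c[0]/c[2],p["cy"]+p["fy"]*c[1]/c[2]])
def ray_wrist(uv,s):
    p=robot.camera_params("wrist");T=p["T_tool_cam"]
    a=np.array([uv[0]-p["cx"],uv[1]-p["cy"]]);r=np.hypot(*a);th=r/p["fx"]
    d=np.array([*(np.sin(th)*a/max(r,1e-9)),np.cos(th)])
    R=np.array(s["ee_rot"]);o=np.array(s["tool_pos"])
    return o+R@T[:3,3],R@(T[:3,:3]@d)
def atw(uv,s,z):
    o,d=ray_wrist(uv,s);return o+d*(z-o[2])/d[2]
def projw(X,s):
    p=robot.camera_params("wrist");T=p["T_tool_cam"];R=np.array(s["ee_rot"])
    x=R.T@(np.array(X,float)-np.array(s["tool_pos"]));c=T[:3,:3].T@(x-T[:3,3])
    r=np.hypot(c[0],c[1]);th=np.arctan2(r,c[2]);return np.array([p["cx"],p["cy"]])+p["fx"]*th*c[:2]/r
def delta(s,pos,Rt=None):
    R=np.array(s["ee_rot"]);o=R.T@(np.array(pos)-s["tool_pos"])/10
    rv=None if Rt is None else np.degrees(cv2.Rodrigues(R.T@Rt)[0].ravel())
    return o,rv
E
python3 - <<'E'
from h import *
print("knobtop",at("top",(391.7,226.3),143)); print("knob bottom-of", at("top",(391.3,226.5),125))
print("lid",at("top",(389.8,226.9),96), "width", at("top",(340+113/6,226.9),95)-at("top",(340+485/6,226.9),95))
print("mat",at("top",(289.4,190.3),8),at("top",(250+68/7,190.3),8)-at("top",(250+484/7,190.3),8))
c=[at("top",(140+x/6,165+y/6),z) for x,y,z in((250,518,30),(394,458,30),(100,145,28),(240,90,28))]
for a in c: print(a)
print("front mid",(c[0]+c[1])/2,"back",(c[2]+c[3])/2, np.linalg.norm((c[0]+c[1])/2-(c[2]+c[3])/2),np.linalg.norm(c[0]-c[1]),np.linalg.norm(c[2]-c[3]))
for n,uv,z in (("saucepan",(282,112),108),("bowls",(358,141),78),("carafe base",(200,145),0),("yellow1",(305,262),8),("yellow2",(381,303),8),("teal",(474,237),8),("wplate",(48,110),40),("plate2",(498,112),20)): print(n,at("top",uv,z))
# side check
print("side knob top pred",proj("side",at("top",(391.7,226.3),143)),"mat",proj("side",at("top",(289.4,190.3),8)))
print("handles",at("top",(340+70/6,180+220/6),70),at("top",(340+510/6,180+345/6),70))
E
```

```text
knobtop [ 466.27 -314.92  143.  ]
knob bottom-of [ 466.1  -316.74  125.  ]
lid [ 465.54 -317.21   96.  ] width [ -1.63 175.41   0.  ]
mat [574.67 -28.54   8.  ] [ -1.76 178.97   0.  ]
[389.43 284.72  30.  ]
[419.37 214.99  30.  ]
[572.31 364.24  28.  ]
[600.34 295.9   28.  ]
front mid [404.4  249.85  30.  ] back [586.32 330.07  28.  ] 198.83218189895354 75.87999711443888 73.8621634628222
saucepan [788.4  -9.2 108. ]
bowls [ 713.31 -228.23   78.  ]
carafe base [711.14 245.55   0.  ]
yellow1 [360.32 -77.78   8.  ]
yellow2 [ 241.19 -304.82    8.  ]
teal [ 439.4  -584.21    8.  ]
wplate [804.03 689.62  40.  ]
plate2 [ 817.93 -657.83   20.  ]
side knob top pred [367.79 169.81] mat [290.28 234.78]
handles [ 494.48 -211.47   70.  ] [ 436.58 -422.59   70.  ]
```

Measured: the lid is at (466,-317), the mat at (575,-28.5), and the tray centre is about (495,290) with +x at 23.8°. The sizes check out (175, 179 and 199×75). Next I move above the knob.

play_rows(increments=[[[1.5,-0.5,0],[0,0,0],1],[[3,-0.9,0],[0,0,0],1],[[3.4,-1,0],[0,0,0],1],[[3.4,-1.1,0],[0,0,0],1],[[3.4,-1.1,0],[0,0,0],1],[[3.4,-1.1,0],[0,0,0],1],[[3.4,-1,0],[0,0,0],1],[[3.4,-1,0],[0,0,0],1],[[2.4,-0.7,0],[0,0,0],1],[[1.1,-0.35,0],[0,0,0],1]])

```text
t: 0.98
tool_pos: [468.6, -314.3, 224.1]
ee_rot: [[0.9, 0.435, 0.0], [0.435, -0.9, 0.001], [0.001, -0.001, -1.0]]
contact_force: [-0.4, 0.4, 0.2]
opening: 94.0
```

```bash
python3 - <<'E'
from h import *
s=robot.sense(); im=robot.get_image("wrist"); cv2.imwrite("pics/w1.png",im); np.save("s1.npy",s,allow_pickle=True)
print(s["t"],s["tool_pos"],s["contact_force"],s["joint_positions"])
print(projw((466,-316.5,143),s),projw((466,-317,95),s))
cv2.imwrite("pics/top1.png",robot.get_image("top"))
E
```

```text
0.9833 [ 468.59 -314.27  224.08] [-0.41  0.41  0.16] [-42.67  10.57  89.86   0.06  79.6   21.52]
[320.77 212.95] [321.3  199.05]
```

View pics/w1.png

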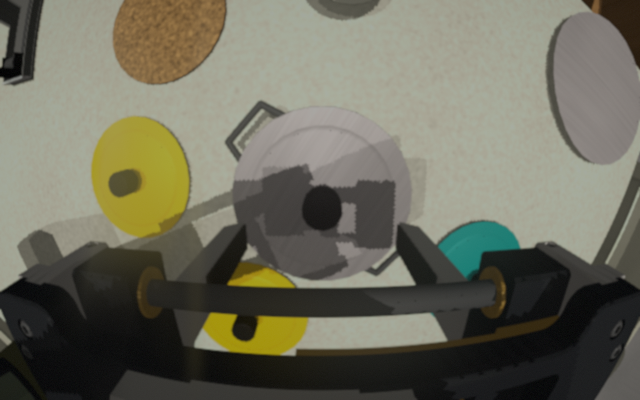

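```bash
python3 - <<'E'
from h import *
im=cv2.imread("pics/w1.png"); cv2.imwrite("pics/w1c.png",cv2.resize(im[95:290,222:422],None,fx=3,fy=3,interpolation=cv2.INTER_CUBIC))
E
```

```text
(no output)
```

View pics/w1c.png

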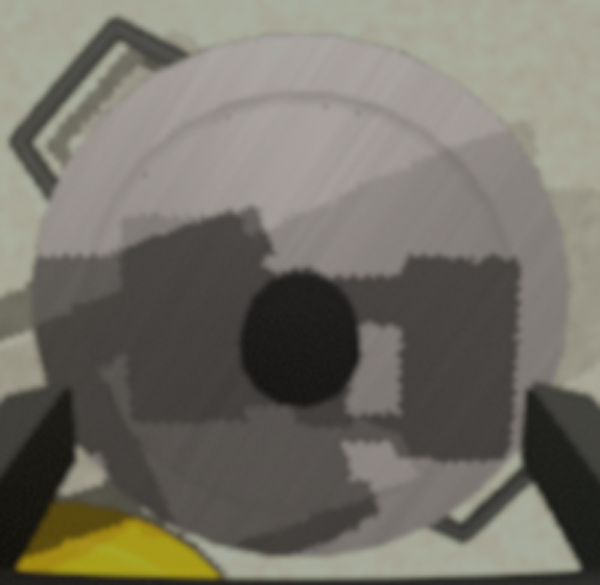

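```bash
python3 - <<'E'
from h import *
s=np.load("s1.npy",allow_pickle=True).item()
from scipy.optimize import least_squares
def ext(c,r,z):
    a=np.linspace(0,2*np.pi,181);P=np.array([projw((c[0]+r*np.cos(t),c[1]+r*np.sin(t),z),s) for t in a])
    return np.array([P[:,0].min(),P[:,0].max(),P[:,1].min(),P[:,1].max()])
ob=np.array([222+33/3,222+569/3,95+33/3,95+555/3])
for z in(97,99):
  f=least_squares(lambda c:ext(c,88,z)-ob,[466,-316]);print(z,f.x,f.fun)
obk=np.array([222+242/3,222+360/3,0,95+408/3])
f=least_squares(lambda c:(ext(c,17,143)-obk)[[0,1,3]],[466,-316]);print(f.x,f.fun)
E
```

```text
97 [ 466.95 -317.73] [-0.48  0.49 -0.44  0.65]Traceback (most recent call last):
  File "<stdin>", line 9, in <module>
    return func(*args, **kwargs)
    result = trf(vector_fun.fun, vector_fun.jac, x0, f0, J0, lb, ub, ftol, xtol,
                 gtol, max_nfev, x_scale, loss_function, tr_solver,
                 tr_options.copy(), verbose, callback=callback_wrapped)
    return trf_no_bounds(
        fun, jac, x0, f0, J0, ftol, xtol, gtol, max_nfev, x_scale,
        loss_function, tr_solver, tr_options, verbose, callback=callback)
    J = jac(x)
    self._update_jac()
    ~~~~~~~~~~~~~~~~^^
    self.J = self.jac_wrapped(xp_copy(self.x), f0=self.f)
             ~~~~~~~~~~~~~~~~^^^^^^^^^^^^^^^^^^^^^^^^^^^^
    J, dct = approx_derivative(
             ~~~~~~~~~~~~~~~~~^
        self.fun,
        ^^^^^^^^^
    ...<2 lines>...
        **self.finite_diff_options,
        ^^^^^^^^^^^^^^^^^^^^^^^^^^^
    )
    ^
    J, _nfev = _dense_difference(fun_wrapped, x0, f0, h,
               ~~~~~~~~~~~~~~~~~^^^^^^^^^^^^^^^^^^^^^^^^
                             use_one_sided, method,
                             ^^^^^^^^^^^^^^^^^^^^^^
                             mf)
                             ^^^
    df = [f_eval - f0 for f_eval in f_evals]
                                    ^^^^^^^
    f = np.atleast_1d(self.fun(x, *self.args, **self.kwargs))
                      ~~~~~~~~^^^^^^^^^^^^^^^^^^^^^^^^^^^^^^
    return np.atleast_1d(self.fun(x))
                         ~~~~~~~~^^^
    return self.f(x, *self.args, **self.kwargs)
           ~~~~~~^^^^^^^^^^^^^^^^^^^^^^^^^^^^^^
  File "<stdin>", line 9, in <lambda>
  File "<stdin>", line 5, in ext
  File "h.py", line 21, in projw
    p=robot.camera_params("wrist");T=p["T_tool_cam"];R=np.array(s["ee_rot"])
ValueError: time passes only in moves, steps and waits
```

```bash
python3 - <<'E'
s=open('h.py').read()
s=s.replace('np.set_printoptions','_P={n:robot.camera_params(n) for n in("side","top","wrist")}\nnp.set_printoptions',1)
a,b=s.split('np.set_printoptions',1)
import re
b=re.sub(r'robot\.camera_params\(([^)]*)\)',r'_P[\1]',b)
open('h.py','w').write(a+'np.set_printoptions'+b)
E
python3 -c "import h"
```

play_rows(increments=[[[-0.1,0.05,0.6],[0,0,0],1],[[-0.1,0.05,1.2],[0,0,0],1],[[-0.1,0.05,1.5],[0,0,0],1],[[-0.05,0.05,1.5],[0,0,0],1],[[0,0,1.5],[0,0,0],1],[[0,0,1.3],[0,0,0],1],[[0,0,1.0],[0,0,0],1],[[0,0,0.6],[0,0,0],1],[[0,0,0.3],[0,0,0],1],[[0,0,0],[0,0,0],1]])

```text
t: 1.92
tool_pos: [463.6, -320.5, 128.5]
ee_rot: [[0.902, 0.431, -0.001], [0.431, -0.902, 0.001], [-0.001, -0.001, -1.0]]
contact_force: [0.2, -0.5, 0.0]
opening: 94.4
```

```bash
python3 - <<'E'
from h import *
s=robot.sense(); im=robot.get_image("wrist"); cv2.imwrite("pics/w2.png",im)
print(s["t"],s["tool_pos"],s["contact_force"],projw((466.3,-317.2,143),s))
E
```

```text
1.9167 [ 463.65 -320.45  128.55] [ 0.23 -0.47  0.  ] [315.26 252.43]
```

View pics/w2.png

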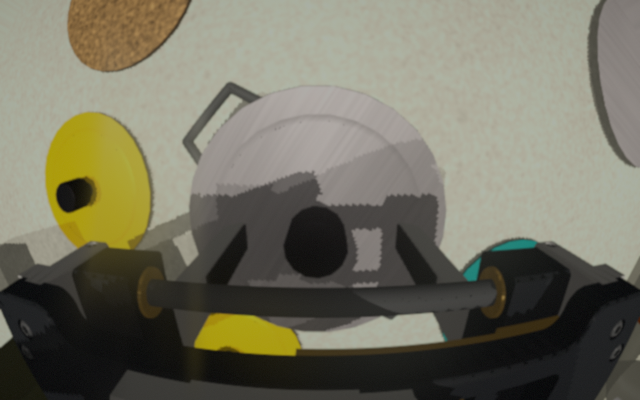

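play_rows(increments=[[[0.2,-0.1,0.1],[0,0,0],1],[[0.2,-0.1,0],[0,0,0],1],[[0,0,0],[0,0,0],0.55],[[0,0,0],[0,0,0],0.45],[[0,0,0],[0,0,0],0.3],[[0,0,0],[0,0,0],0],[[0,0,0],[0,0,0],0],[[0,0,0],[0,0,0],0],[[0,0,0],[0,0,0],0],[[0,0,0],[0,0,0],0]])

```text
t: 2.8
tool_pos: [467.2, -316.7, 128.4]
ee_rot: [[0.902, 0.432, -0.0], [0.432, -0.902, 0.0], [-0.0, -0.0, -1.0]]
contact_force: [1.4, -0.5, -0.9]
opening: 44.1
```

```bash
python3 - <<'E'
from h import *
s=robot.sense(); im=robot.get_image("wrist"); cv2.imwrite("pics/w3.png",im)
print(s["t"],s["tool_pos"],s["contact_force"],s["opening"])
E
```

```text
2.8 [ 467.17 -316.73  128.41] [ 1.36 -0.54 -0.87] 44.089012547407435
```

View pics/w3.png

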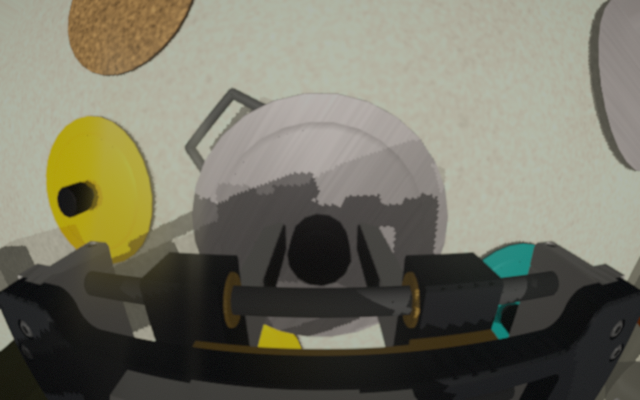

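The fingers are still closing at 44 mm and the knob (320,247) sits central between them. I'll finish closing, then lift.

play_rows(increments=[[[0,0,0],[0,0,0],0],[[0,0,0],[0,0,0],0],[[0,0,0],[0,0,0],0],[[0,0,0],[0,0,0],0],[[0,0,0],[0,0,0],0],[[0,0,-0.2],[0,0,0],0],[[0,0,-0.4],[0,0,0],0],[[0,0,-0.8],[0,0,0],0],[[0,0,-1.2],[0,0,0],0],[[0,0,-1.4],[0,0,0],0]])

```text
t: 3.68
tool_pos: [466.8, -316.4, 168.7]
ee_rot: [[0.902, 0.432, -0.001], [0.432, -0.902, 0.001], [-0.001, -0.001, -1.0]]
contact_force: [-0.4, 0.2, -4.0]
opening: 33.5
```

```bash
python3 - <<'E'
from h import *
s=robot.sense(); im=robot.get_image("wrist"); cv2.imwrite("pics/w4.png",im)
print(s["t"],s["tool_pos"],s["contact_force"],s["torque"],s["opening"])
E
```

```text
3.6833 [ 466.78 -316.42  168.74] [-0.41  0.21 -4.  ] [-0.01 -0.01 -0.05] 33.52109096752227
```

View pics/w4.png

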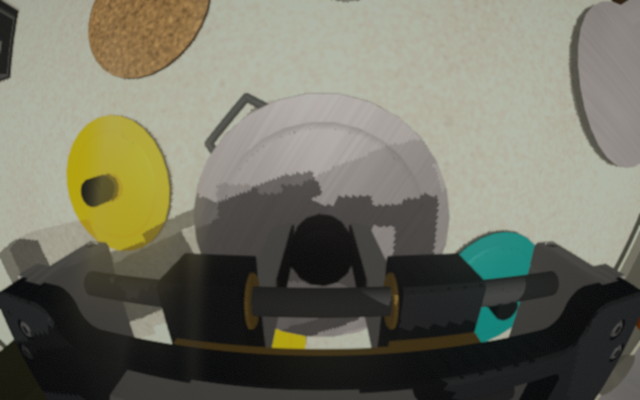

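The lid is held: opening 33.5 mm, 4 N, lid edges at x 195–449 with the top edge at y 93. Next is lid centre relative to the tool, then the move to the mat.

```bash
python3 - <<'E'
from h import *
from scipy.optimize import least_squares
s=robot.sense()
def ext(c,r,z):
    a=np.linspace(0,2*np.pi,181);P=np.array([projw((c[0]+r*np.cos(t),c[1]+r*np.sin(t),z),s) for t in a])
    return np.array([P[:,0].min(),P[:,0].max(),P[:,1].min()])
f=least_squares(lambda c:ext(c,88,137.5)-np.array([195,449,93]),[466,-316]);print(f.x,f.fun, s["tool_pos"])
print(delta(s,(574.7,-28.5,230)))
im=cv2.imread("pics/w4.png");cv2.imwrite("pics/w4c.png",cv2.resize(im[80:290,180:460],None,fx=2.5,fy=2.5,interpolation=cv2.INTER_CUBIC))
E
```

```text
[ 469.49 -320.34] [ 1.42 -1.43 -0.27] [ 468.78 -318.14  172.86]
(array([ 22.08, -21.51,  -5.78]), None)
```

View pics/w4c.png

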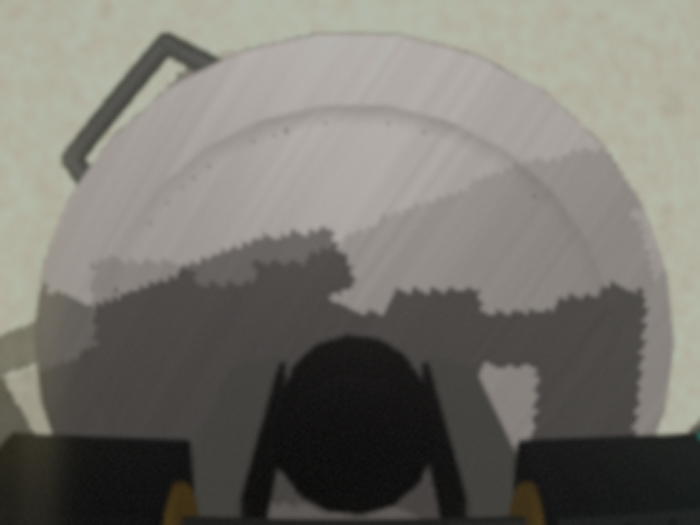

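play_rows(increments=[[[0.6,-0.58,-1.2],[0,0,0],0],[[1.2,-1.16,-0.8],[0,0,0],0],[[1.6,-1.54,0],[0,0,0],0],[[1.8,-1.74,0],[0,0,0],0],[[1.8,-1.74,0],[0,0,0],0],[[1.8,-1.74,0],[0,0,0],0],[[1.8,-1.74,0],[0,0,0],0],[[1.8,-1.74,0],[0,0,0],0],[[1.8,-1.74,0],[0,0,0],0],[[1.8,-1.74,0],[0,0,0],0]])

```text
t: 4.57
tool_pos: [544.9, -106.3, 189.0]
ee_rot: [[0.902, 0.432, 0.0], [0.432, -0.902, 0.0], [0.0, -0.0, -1.0]]
contact_force: [0.5, 0.3, -3.8]
opening: 33.9
```

play_rows(increments=[[[1.8,-1.73,0],[0,0,0],0],[[1.6,-1.53,0],[0,0,0],0],[[1.2,-1.15,1],[0,0,0],0],[[0.8,-0.77,1.5],[0,0,0],0],[[0.5,-0.47,1.5],[0,0,0],0],[[0.26,-0.25,1.5],[0,0,0],0],[[0,0,1.5],[0,0,0],0],[[0,0,1],[0,0,0],0],[[0,0,0.5],[0,0,0],0],[[0,0,0],[0,0,0],0]])

```text
t: 5.4
tool_pos: [573.7, -28.0, 102.3]
ee_rot: [[0.902, 0.432, -0.003], [0.432, -0.902, 0.001], [-0.002, -0.002, -1.0]]
contact_force: [-0.2, -0.3, -3.9]
opening: 33.7
```

```bash
python3 - <<'E'
from h import *
s=robot.sense(); cv2.imwrite("pics/top5.png",robot.get_image("top"));cv2.imwrite("pics/side5.png",robot.get_image("side"))
print(s["t"],s["tool_pos"],s["contact_force"],s["opening"])
im=cv2.imread("pics/top5.png");cv2.imwrite("pics/t5c.png",cv2.resize(im[130:260,230:440],None,fx=3.5,fy=3.5,interpolation=cv2.INTER_CUBIC))
im=cv2.imread("pics/side5.png");cv2.imwrite("pics/s5c.png",cv2.resize(im[100:290,180:440],None,fx=3,fy=3,interpolation=cv2.INTER_CUBIC))
E
```

```text
5.4 [573.68 -27.95 102.31] [-0.23 -0.31 -3.91] 33.73576519766291
```

View pics/t5c.png

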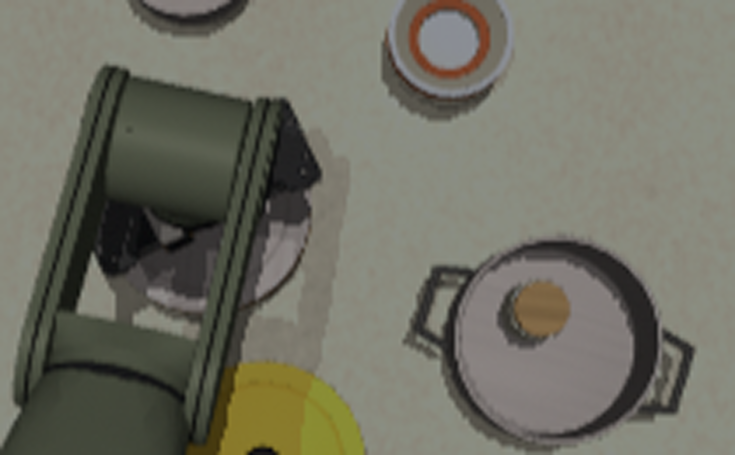

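View pics/s5c.png

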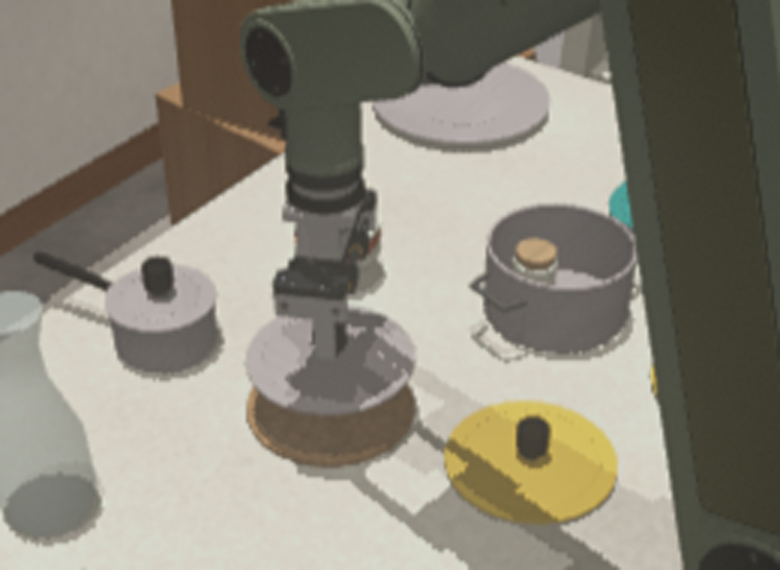

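Side crop: the lid spans 248–416 above the mat at 246–416, so it is aligned. In the pot the jar's stopper shows at top (384.6,218). Checking numbers, then lowering.

```bash
python3 - <<'E'
from h import *
def e(n,c,r,z):
    a=np.linspace(0,2*np.pi,361);P=np.array([proj(n,(c[0]+r*np.cos(t),c[1]+r*np.sin(t),z)) for t in a]);return np.array([P[:,0].min(),P[:,0].max(),P[:,1].min(),P[:,1].max()])
print("lid flange edges side",(e("side",(574,-28.2),88,71)-[180,180,100,100])*3,"mat",(e("side",(574.7,-28.5),90,8)-[180,180,100,100])*3)
print("jar stopper",at("top",(384.6,218),83))
print("pot rim center est top", at("top",(230+556/3.5,130+339/3.5),95))
E
```

```text
lid flange edges side [243.89 415.02 307.13 416.61] mat [245.53 415.61 350.52 463.94]
jar stopper [ 491.04 -304.45   83.  ]
pot rim center est top [ 465.66 -314.7    95.  ]
```

play_rows(increments=[[[0,0,0.5],[0,0,0],0],[[0,0,0.9],[0,0,0],0],[[0,0,0.9],[0,0,0],0],[[0,0,0.9],[0,0,0],0],[[0,0,0.7],[0,0,0],0],[[0,0,0.5],[0,0,0],0],[[0,0,0.3],[0,0,0],0],[[0,0,0.2],[0,0,0],0],[[0,0,0.2],[0,0,0],0],[[0,0,0.1],[0,0,0],0]])

```text
t: 6.33
tool_pos: [575.0, -28.4, 51.5]
ee_rot: [[0.902, 0.432, 0.0], [0.432, -0.902, -0.0], [0.0, 0.0, -1.0]]
contact_force: [-0.5, -0.1, -3.5]
opening: 33.4
```

play_rows(increments=[[[0,0,0.1],[0,0,0],0],[[0,0,0.1],[0,0,0],0],[[0,0,0.07],[0,0,0],0],[[0,0,0.05],[0,0,0],0],[[0,0,0.05],[0,0,0],0],[[0,0,0.04],[0,0,0],0],[[0,0,0.03],[0,0,0],0],[[0,0,0],[0,0,0],0],[[0,0,0],[0,0,0],0],[[0,0,0],[0,0,0],0]])

```text
t: 7.17
tool_pos: [574.9, -28.4, 47.4]
ee_rot: [[0.902, 0.432, 0.0], [0.432, -0.902, -0.0], [0.0, 0.0, -1.0]]
contact_force: [-0.8, -0.0, 0.1]
opening: 33.5
```

The wrist force fell from -3.5 to 0, so the lid is resting on the mat. Releasing and rising.

play_rows(increments=[[[0,0,0],[0,0,0],0.6],[[0,0,0],[0,0,0],0.6],[[0,0,0],[0,0,0],0.6],[[0,0,0],[0,0,0],0.6],[[0,0,-0.3],[0,0,0],0.6],[[0,0,-1.5],[0,0,0],0.6],[[0,0,-3],[0,0,0],0.6],[[0,0,-4],[0,0,0],0.6],[[0,0,-4],[0,0,0],0.6],[[0,0,-2],[0,0,0],0.6]])

```text
t: 8.0
tool_pos: [577.4, -28.8, 201.0]
ee_rot: [[0.902, 0.432, 0.008], [0.432, -0.902, -0.002], [0.007, 0.005, -1.0]]
contact_force: [1.3, -0.5, 1.0]
opening: 56.5
```

```bash
python3 - <<'E'
from h import *
s=robot.sense(); cv2.imwrite("pics/w6.png",robot.get_image("wrist"));cv2.imwrite("pics/side6.png",robot.get_image("side"))
np.save("s6.npy",s,allow_pickle=True)
print(s["t"],s["tool_pos"],s["contact_force"],s["opening"])
im=cv2.imread("pics/side6.png");cv2.imwrite("pics/s6c.png",cv2.resize(im[100:290,180:440],None,fx=3,fy=3,interpolation=cv2.INTER_CUBIC))
E
```

```text
8.0 [577.4  -28.8  200.98] [ 1.27 -0.49  1.04] 56.471158492300276
```

View pics/w6.png

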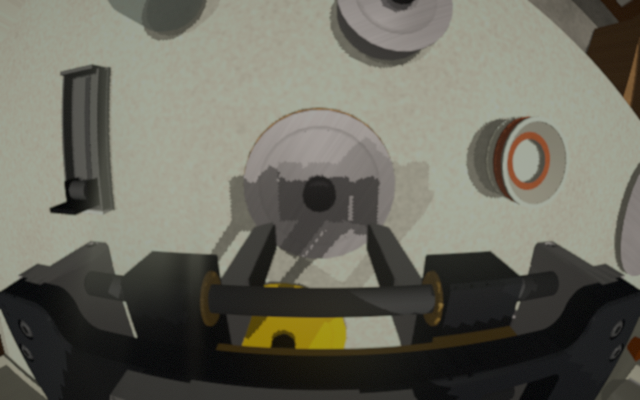

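View pics/s6c.png

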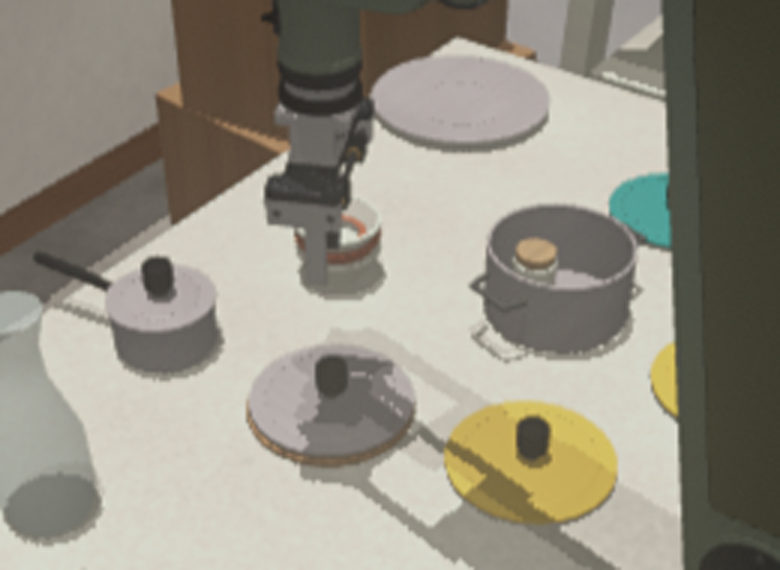

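The lid lies flat and centred on the mat: lid 248–415, mat edge visible evenly. Now over to the jar at about (491,-304); the current yaw puts the jaws across its off-axis direction, which suits.

play_rows(increments=[[[-0.97,1.06,0],[0,0,0],0.8],[[-1.95,2.13,0],[0,0,0],0.8],[[-2.34,2.55,0],[0,0,0],0.8],[[-2.34,2.55,0],[0,0,0],0.8],[[-2.34,2.55,0],[0,0,0],0.8],[[-2.34,2.55,0],[0,0,0],0.8],[[-2.34,2.55,0],[0,0,0],0.8],[[-2.34,2.55,0],[0,0,0],0.8],[[-1.56,1.7,0],[0,0,0],0.8],[[-0.97,1.06,0],[0,0,0],0.8]])

```text
t: 8.93
tool_pos: [489.0, -306.2, 193.4]
ee_rot: [[0.903, 0.43, -0.002], [0.43, -0.903, 0.001], [-0.002, -0.002, -1.0]]
contact_force: [-0.0, 0.3, 0.3]
opening: 74.9
```

play_rows(increments=[[[0,0,0],[0,0,0],0.8],[[0,0,0],[0,0,0],0.8],[[0,0,0.5],[0,0,0],0.8],[[0,0,1],[0,0,0],0.8],[[0,0,0.8],[0,0,0],0.8],[[0,0,0.2],[0,0,0],0.8],[[0,0,0],[0,0,0],0.8],[[0,0,0],[0,0,0],0.8],[[0,0,0],[0,0,0],0.8],[[0,0,0],[0,0,0],0.8]])

```text
t: 9.77
tool_pos: [491.2, -304.4, 170.6]
ee_rot: [[0.902, 0.432, 0.001], [0.432, -0.902, -0.001], [0.0, 0.001, -1.0]]
contact_force: [0.3, -0.2, -0.1]
opening: 75.6
```

```bash
python3 - <<'E'
from h import *
s=robot.sense(); im=robot.get_image("wrist");cv2.imwrite("pics/w7.png",im);t=robot.get_image("top");cv2.imwrite("pics/top7.png",t)
np.save("s7.npy",s,allow_pickle=True)
print(s["t"],s["tool_pos"],s["contact_force"],s["opening"],projw((491,-304.5,83),s))
cv2.imwrite("pics/w7c.png",cv2.resize(im[90:290,210:430],None,fx=3,fy=3,interpolation=cv2.INTER_CUBIC))
cv2.imwrite("pics/t7c.png",cv2.resize(t[100:260,220:420],None,fx=3.5,fy=3.5,interpolation=cv2.INTER_CUBIC))
E
```

```text
9.7667 [ 491.17 -304.36  170.57] [ 0.27 -0.19 -0.11] 75.55822118466129 [319.56 207.14]
```

View pics/w7c.png

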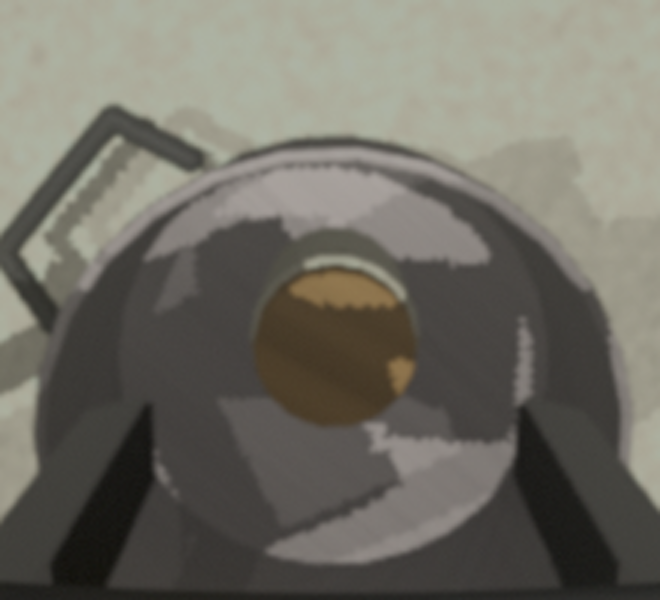

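View pics/t7c.png

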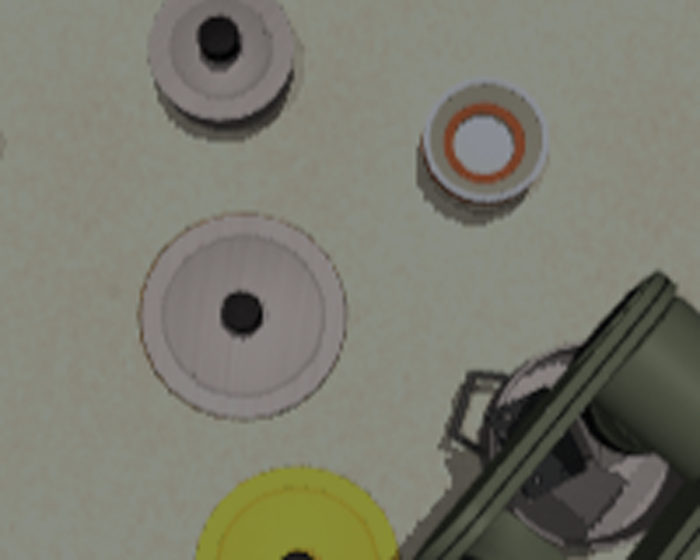

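Stopper at wrist (321.7,205.3) versus predicted (319.6,207.1), so the jar is about 1.5 mm further along tool +x and +y. The lid is concentric on the mat in the top view. Descending with that correction.

play_rows(increments=[[[0.05,0.07,0.6],[0,0,0],0.8],[[0.05,0.06,1.2],[0,0,0],0.8],[[0,0,1.6],[0,0,0],0.8],[[0,0,1.7],[0,0,0],0.8],[[0,0,1.7],[0,0,0],0.8],[[0,0,1.7],[0,0,0],0.8],[[0,0,1.4],[0,0,0],0.8],[[0,0,1.0],[0,0,0],0.8],[[0,0,0.7],[0,0,0],0.8],[[0,0,0.4],[0,0,0],0.8]])

```text
t: 10.7
tool_pos: [491.6, -304.4, 48.5]
ee_rot: [[0.902, 0.432, -0.002], [0.432, -0.902, 0.001], [-0.001, -0.002, -1.0]]
contact_force: [0.1, 0.2, 0.0]
opening: 75.2
```

play_rows(increments=[[[0,0,0],[0,0,0],0.65],[[0,0,0],[0,0,0],0.58],[[0,0,0],[0,0,0],0.5],[[0,0,0],[0,0,0],0.3],[[0,0,0],[0,0,0],0],[[0,0,0],[0,0,0],0],[[0,0,0],[0,0,0],0],[[0,0,0],[0,0,0],0],[[0,0,0],[0,0,0],0],[[0,0,0],[0,0,0],0]])

```text
t: 11.53
tool_pos: [492.7, -305.1, 51.0]
ee_rot: [[0.902, 0.432, 0.001], [0.432, -0.902, -0.0], [0.001, 0.001, -1.0]]
contact_force: [-1.8, 2.4, 5.6]
opening: 49.4
```

```bash
python3 - <<'E'
from h import *
s=robot.sense(); im=robot.get_image("wrist");cv2.imwrite("pics/w8.png",im)
print(s["t"],s["tool_pos"],s["contact_force"],s["opening"])
E
```

```text
11.5333 [ 492.71 -305.08   50.98] [-1.84  2.44  5.6 ] 49.412708817416934
```

View pics/w8.png

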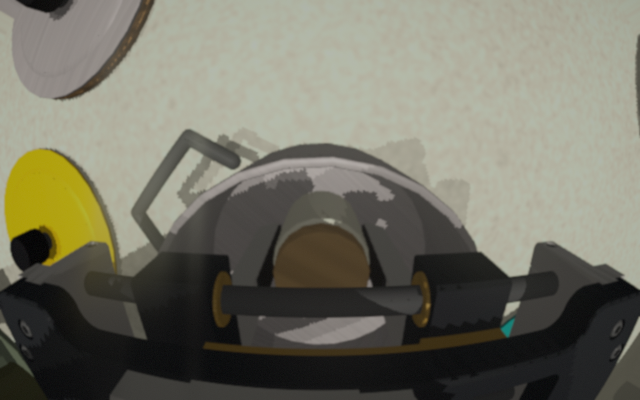

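The jar is gripped (opening 49.4 mm). Lifting it straight out.

play_rows(increments=[[[0,0,-0.3],[0,0,0],0],[[0,0,-0.8],[0,0,0],0],[[0,0,-1.5],[0,0,0],0],[[0,0,-1.8],[0,0,0],0],[[0,0,-1.8],[0,0,0],0],[[0,0,-1.8],[0,0,0],0],[[0,0,-1.8],[0,0,0],0],[[0,0,-1.8],[0,0,0],0],[[0,0,-1.6],[0,0,0],0],[[0,0,-0.8],[0,0,0],0]])

```text
t: 12.42
tool_pos: [493.0, -305.6, 192.3]
ee_rot: [[0.902, 0.432, 0.002], [0.432, -0.902, -0.002], [0.001, 0.003, -1.0]]
contact_force: [1.1, -0.3, -2.0]
opening: 49.8
```

```bash
python3 - <<'E'
from h import *
s=robot.sense(); im=robot.get_image("wrist");cv2.imwrite("pics/w9.png",im)
t=robot.get_image("top");cv2.imwrite("pics/top9.png",t); sd=robot.get_image("side");cv2.imwrite("pics/side9.png",sd)
print(s["t"],s["tool_pos"],s["contact_force"],s["opening"],s["joint_positions"])
cv2.imwrite("pics/t9c.png",cv2.resize(t[170:255,145:220],None,fx=7,fy=7,interpolation=cv2.INTER_CUBIC))
cv2.imwrite("pics/s9c.png",cv2.resize(sd[60:250,280:440],None,fx=3,fy=3,interpolation=cv2.INTER_CUBIC))
E
```

```text
12.4167 [ 492.97 -305.65  192.33] [ 1.09 -0.31 -1.97] 49.816589874861 [-40.34  13.88  89.75  -0.01  76.17  24.06]
```

View pics/s9c.png

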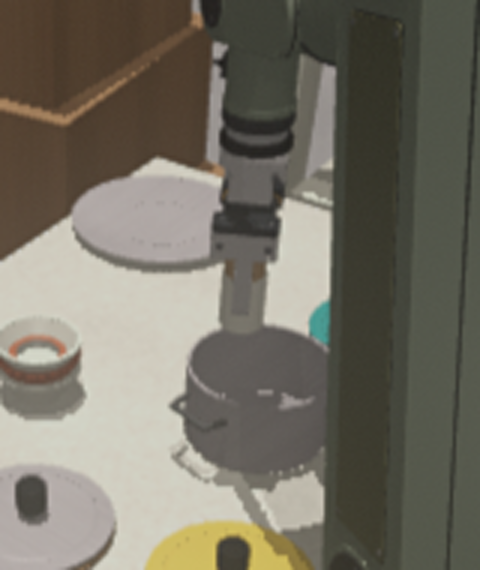

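View pics/t9c.png

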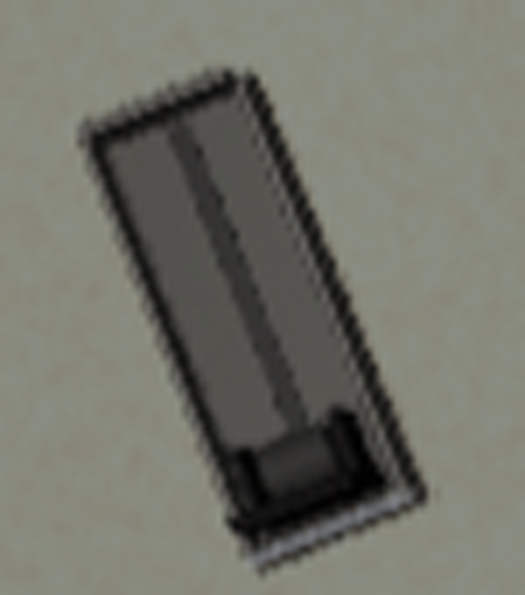

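The jar is out, hanging upright under the gripper. I'll refine the tray pose by overlaying its model on the top and side pictures.

```bash
cat > tray.py <<'E'
from h import *
import sys
c=np.array([float(sys.argv[1]),float(sys.argv[2])]);yaw=np.radians(float(sys.argv[3]))
R=np.array([[np.cos(yaw),-np.sin(yaw)],[np.sin(yaw),np.cos(yaw)]])
W=lambda p:np.array([*(c+R@np.array(p[:2])),p[2]])
segs=[([-100,-38,28],[100,-38,28]),([100,-38,28],[100,38,28]),([100,38,28],[-100,38,28]),([-100,-38,30],[-100,38,30]),([-95,-38,30],[-95,38,30]),([-89,-27,76],[-89,27,76]),([-81,-27,76],[-81,27,76]),([-100,-38,0],[-100,38,0]),([-100,-38,0],[100,-38,0]),([-100,38,0],[100,38,0])]
for n,(x0,y0,w,h,k),src in (("top",(140,165,80,90,8),"pics/top9.png"),("side",(185,275,110,65,7),"pics/side9.png")):
    im=cv2.imread(src);o=cv2.resize(im[y0:y0+h,x0:x0+w],None,fx=k,fy=k,interpolation=cv2.INTER_CUBIC)
    for a,b in segs:
        A,B=[((proj(n,W(q))+.5-[x0,y0])*k).astype(int) for q in(a,b)]
        cv2.line(o,tuple(map(int,A)),tuple(map(int,B)),(0,0,255) if a[2]>0 else (0,255,0),1)
    cv2.imwrite(f"pics/{sys.argv[4]}_{n}.png",o)
E
python3 tray.py 495.4 290 23.8 ov1
```

```text
(no output)
```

View pics/ov1_top.png

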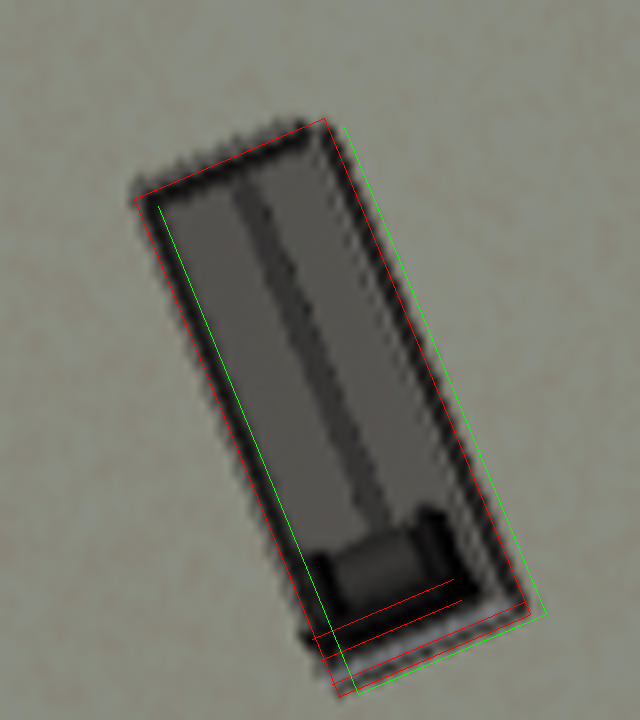

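View pics/ov1_side.png

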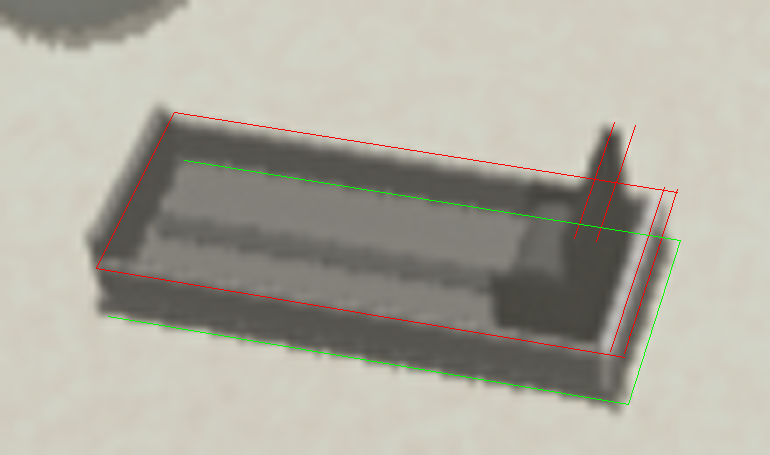

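```bash
python3 tray.py 497.3 291.8 23.6 ov2
```

```text
(no output)
```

View pics/ov2_top.png

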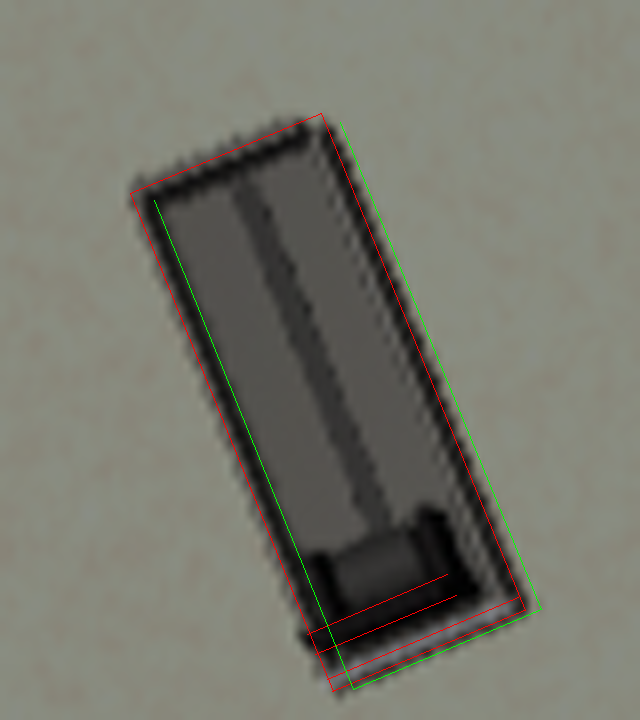

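View pics/ov2_side.png

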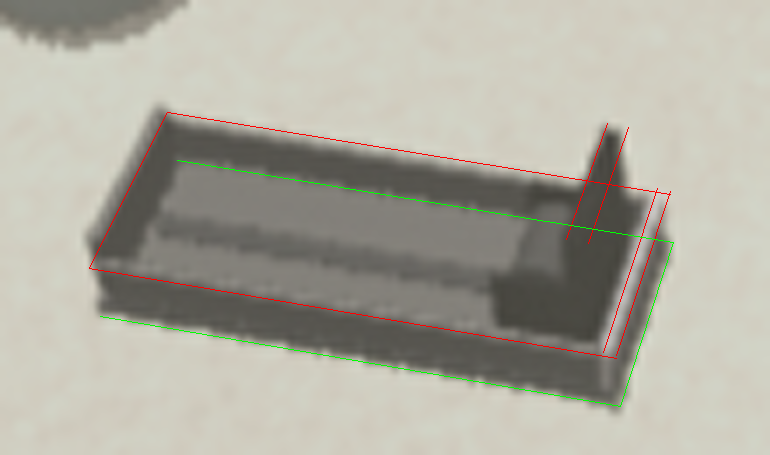

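The overlay fits within about 1.5 mm: tray centre about (497,291.2), yaw 23.7°. Carrying the jar to 135 mm in front of the tray centre.

play_rows(increments=[[[0,0,0],[0,0,1.9],0],[[0.16,-0.8,0],[0,0,0],0],[[0.32,-1.6,0],[0,0,0],0],[[0.48,-2.4,0],[0,0,0],0],[[0.6,-3,0],[0,0,0],0],[[0.6,-3,0],[0,0,0],0],[[0.6,-3,0],[0,0,0],0],[[0.6,-3,0],[0,0,0],0],[[0.6,-3,0],[0,0,0],0],[[0.6,-3,0],[0,0,0],0]])

```text
t: 13.4
tool_pos: [440.5, -75.7, 188.6]
ee_rot: [[0.915, 0.402, -0.003], [0.402, -0.915, 0.001], [-0.002, -0.002, -1.0]]
contact_force: [-0.1, -0.1, -2.8]
opening: 49.5
```

play_rows(increments=[[[0.64,-3.2,0],[0,0,0],0],[[0.64,-3.2,0],[0,0,0],0],[[0.64,-3.2,0],[0,0,0],0],[[0.64,-3.2,0],[0,0,0],0],[[0.64,-3.2,0],[0,0,0],0],[[0.64,-3.2,0],[0,0,0],0],[[0.64,-3.2,0],[0,0,0],0],[[0.64,-3.2,0],[0,0,0],0],[[0.52,-2.6,0],[0,0,0],0],[[0.36,-1.8,0],[0,0,0],0]])

```text
t: 14.23
tool_pos: [374.3, 223.1, 188.8]
ee_rot: [[0.914, 0.405, -0.003], [0.405, -0.914, 0.0], [-0.002, -0.001, -1.0]]
contact_force: [0.4, -0.2, -2.7]
opening: 49.5
```

play_rows(increments=[[[0.2,-1,0.5],[0,0,0],0],[[0.12,-0.6,1.2],[0,0,0],0],[[0,0,1.7],[0,0,0],0],[[0,0,1.7],[0,0,0],0],[[0,0,1.7],[0,0,0],0],[[0,0,1.5],[0,0,0],0],[[0,0,1.2],[0,0,0],0],[[0,0,0.8],[0,0,0],0],[[0,0,0.4],[0,0,0],0],[[0,0,0],[0,0,0],0]])

```text
t: 15.07
tool_pos: [372.1, 236.2, 81.7]
ee_rot: [[0.916, 0.402, -0.003], [0.402, -0.916, -0.001], [-0.003, -0.0, -1.0]]
contact_force: [0.6, 0.7, -2.5]
opening: 49.6
```

```bash
python3 - <<'E'
from h import *
s=robot.sense(); im=robot.get_image("wrist");cv2.imwrite("pics/w10.png",im)
t=robot.get_image("top");cv2.imwrite("pics/top10.png",t); sd=robot.get_image("side");cv2.imwrite("pics/side10.png",sd)
print(s["t"],s["tool_pos"],s["ee_rot"],s["contact_force"],s["opening"],s["joint_positions"])
cv2.imwrite("pics/s10c.png",cv2.resize(sd[190:350,170:370],None,fx=3.5,fy=3.5,interpolation=cv2.INTER_CUBIC))
E
```

```text
15.0667 [372.11 236.24  81.74] [[ 0.92  0.4  -0.  ]
 [ 0.4  -0.92 -0.  ]
 [-0.   -0.   -1.  ]] [ 0.58  0.75 -2.54] 49.6107307414578 [ 21.14   5.94 113.97  -0.01  60.26  87.45]
```

View pics/s10c.png

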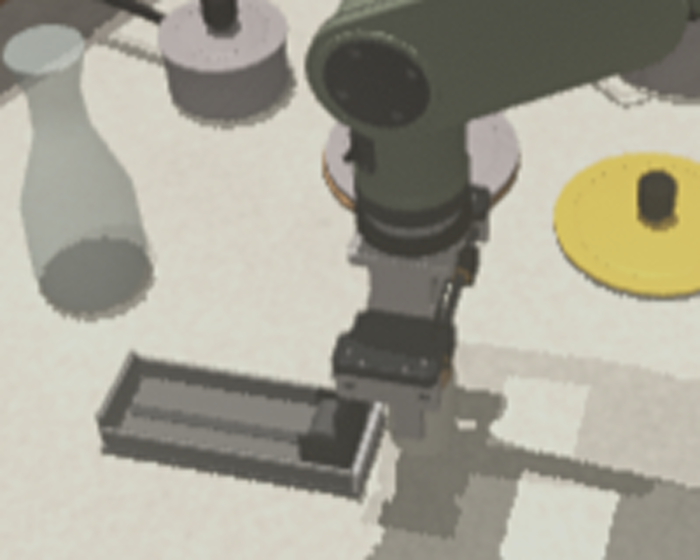

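View pics/w10.png

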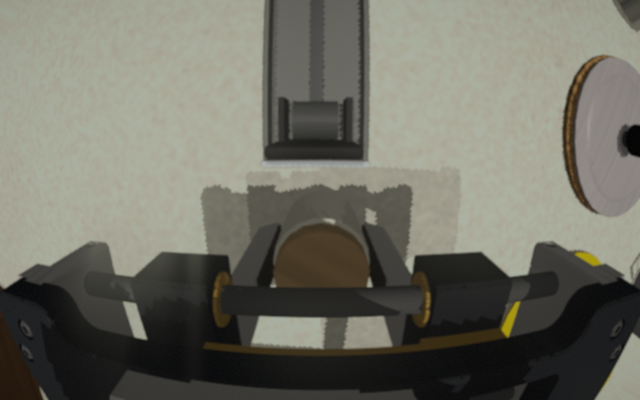

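The jar is in front of the lip. In the wrist view the plate's top edge runs (266,150)–(364,150) and the lip (263,163)–(369,165), slightly left of the jar's centre at 321. Computing the offset.

```bash
python3 - <<'E'
from h import *
im=cv2.imread("pics/w10.png");cv2.imwrite("pics/w10c.png",cv2.resize(im[60:300,220:420],None,fx=3,fy=2.5*1.2/1,interpolation=cv2.INTER_CUBIC)[:600])
s=robot.sense();R=s["ee_rot"]
print(s["tool_pos"])
for uv,z in(((263,163),30),((369,165),30),((266,157),76),((364,157),76),((266,145),76),((364,145),76),((265,20),28),((366,20),28),((319,20),8)):
    print(uv,z,R.T@(atw(uv,s,z)-s["tool_pos"]))
E
```

```text
[373.88 237.06  83.67]
(263, 163) 30 [ 41.07 -39.57  53.72]
(369, 165) 30 [39.62 34.73 53.73]
(266, 157) 76 [ 50.13 -29.05   7.73]
(364, 157) 76 [50.08 24.59  7.74]
(266, 145) 76 [ 56.74 -28.9    7.74]
(364, 145) 76 [56.67 24.46  7.75]
(265, 20) 28 [144.55 -38.48  55.86]
(366, 20) 28 [144.11  32.68  55.87]
(319, 20) 8 [150.14  -0.48  75.87]
```

View pics/w10c.png

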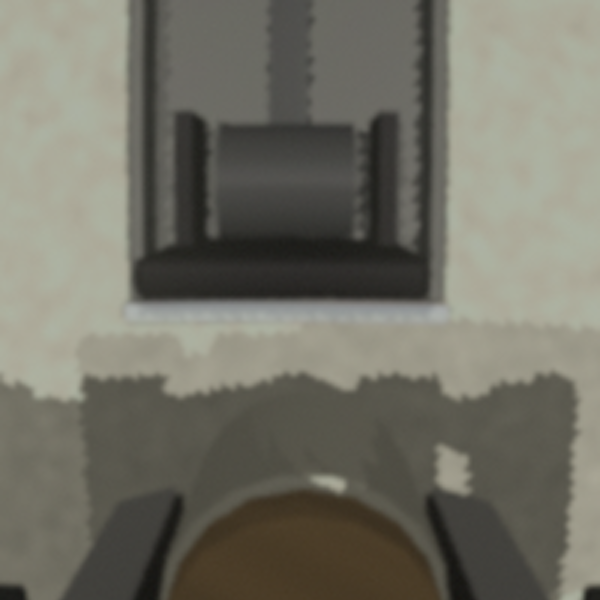

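play_rows(increments=[[[0.4,-0.1,0],[0,0,0],0],[[0.6,-0.1,0],[0,0,0],0],[[0.6,0,0],[0,0,0],0],[[0.5,0,0],[0,0,0],0],[[0.5,0,0],[0,0,0],0],[[0.5,0,0],[0,0,0],0],[[0.5,0,0],[0,0,0],0],[[0.5,0,0],[0,0,0],0],[[0.5,0,0],[0,0,0],0],[[0.4,0,0],[0,0,0],0]])

```text
t: 16.05
tool_pos: [418.2, 258.8, 82.7]
ee_rot: [[0.916, 0.402, -0.001], [0.402, -0.916, -0.001], [-0.001, 0.0, -1.0]]
contact_force: [-2.3, -1.7, -1.4]
opening: 49.7
```

play_rows(increments=[[[0.4,0,0],[0,0,0],0],[[0.5,0,0],[0,0,0],0],[[0.5,0,0],[0,0,0],0],[[0.4,0,0],[0,0,0],0],[[0.3,0,0],[0,0,0],0],[[0.2,0,0],[0,0,0],0],[[0,0,0],[0,0,0],0],[[0,0,0],[0,0,0],0],[[0,0,0],[0,0,0],0],[[0,0,0],[0,0,0],0]])

```text
t: 16.88
tool_pos: [438.9, 268.0, 82.9]
ee_rot: [[0.916, 0.402, -0.0], [0.402, -0.916, -0.0], [-0.001, -0.0, -1.0]]
contact_force: [-3.3, -1.3, -3.4]
opening: 49.6
```

```bash
python3 - <<'E'
from h import *
s=robot.sense(); im=robot.get_image("wrist");cv2.imwrite("pics/w11.png",im)
sd=robot.get_image("side");cv2.imwrite("pics/side11.png",sd);t=robot.get_image("top");cv2.imwrite("pics/top11.png",t)
np.save("s11.npy",s,allow_pickle=True)
print(s["t"],s["tool_pos"],s["contact_force"],s["opening"])
cv2.imwrite("pics/s11c.png",cv2.resize(sd[240:350,170:310],None,fx=5,fy=5,interpolation=cv2.INTER_CUBIC))
cv2.imwrite("pics/w11c.png",cv2.resize(im[60:300,220:420],None,fx=3,fy=3,interpolation=cv2.INTER_CUBIC)[:600])
E
```

```text
16.8833 [438.92 267.99  82.93] [-3.29 -1.33 -3.4 ] 49.59926102437735
```

View pics/s11c.png

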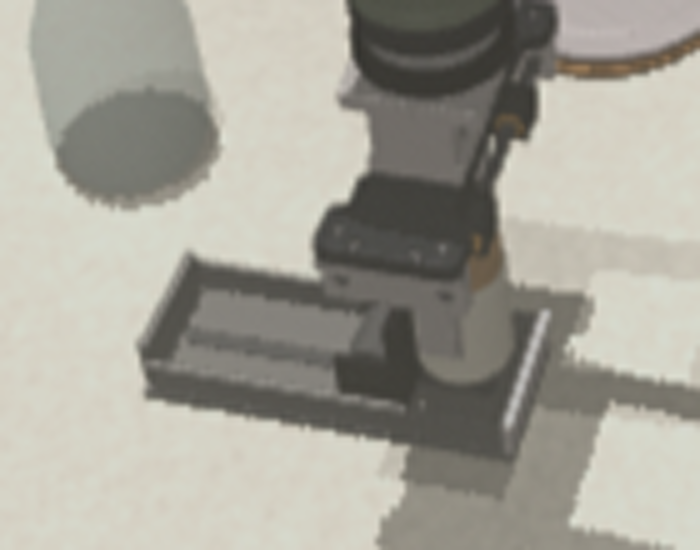

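View pics/w11c.png

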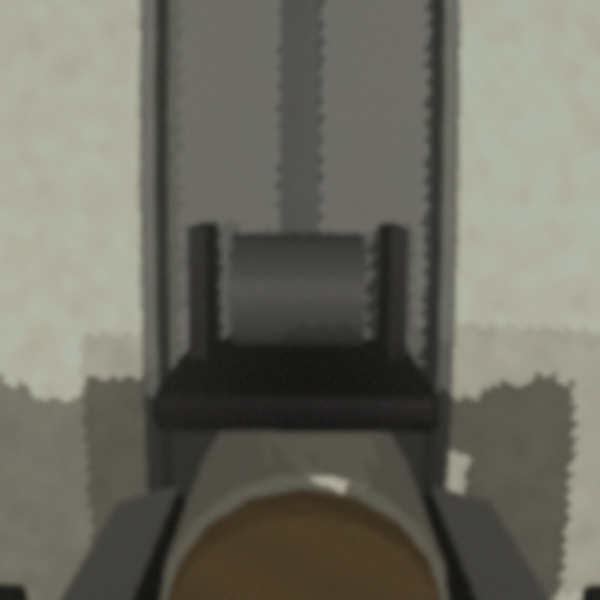

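The plate is pushed back (3.5 N), and the jar is centred between the fences and behind the lip. Going 1.5 mm further, then lowering.

play_rows(increments=[[[0.1,0,0.2],[0,0,0],0],[[0.05,0,0.4],[0,0,0],0],[[0,0,0.4],[0,0,0],0],[[0,0,0.4],[0,0,0],0],[[0,0,0.4],[0,0,0],0],[[0,0,0.3],[0,0,0],0],[[0,0,0.3],[0,0,0],0],[[0,0,0.2],[0,0,0],0],[[0,0,0.1],[0,0,0],0],[[0,0,0],[0,0,0],0]])

```text
t: 17.87
tool_pos: [440.3, 268.6, 55.6]
ee_rot: [[0.916, 0.402, -0.001], [0.402, -0.916, -0.0], [-0.001, -0.0, -1.0]]
contact_force: [-3.1, -1.9, -4.3]
opening: 49.6
```

```bash
python3 - <<'E'
from h import *
s=robot.sense(); sd=robot.get_image("side");cv2.imwrite("pics/side12.png",sd)
print(s["t"],s["tool_pos"],s["contact_force"],s["torque"],s["opening"])
cv2.imwrite("pics/s12c.png",cv2.resize(sd[240:350,170:310],None,fx=5,fy=5,interpolation=cv2.INTER_CUBIC))
E
```

```text
17.8667 [440.3  268.56  55.55] [-3.09 -1.88 -4.33] [-0.23  0.53  0.02] 49.61627334975877
```

View pics/s12c.png

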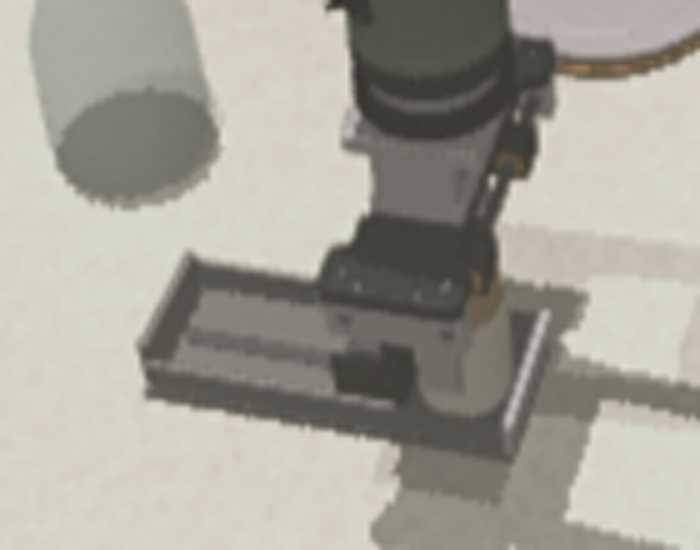

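The jar is inside the tray behind the lip, about 2.5 mm above the floor. Setting it down slowly.

play_rows(increments=[[[0,0,0.05],[0,0,0],0],[[0,0,0.05],[0,0,0],0],[[0,0,0.05],[0,0,0],0],[[0,0,0.05],[0,0,0],0],[[0,0,0.03],[0,0,0],0],[[0,0,0.02],[0,0,0],0],[[0,0,0],[0,0,0],0],[[0,0,0],[0,0,0],0],[[0,0,0],[0,0,0],0],[[0,0,0],[0,0,0],0]])

```text
t: 18.75
tool_pos: [440.9, 268.8, 54.0]
ee_rot: [[0.916, 0.402, 0.0], [0.402, -0.916, 0.0], [0.001, 0.0, -1.0]]
contact_force: [-4.8, -1.5, 3.7]
opening: 49.6
```

It's on the floor (Fz went from -4.3 to +3.7). I'll ease the jar towards the lip before releasing.

play_rows(increments=[[[0,0,-0.03],[0,0,0],0],[[-0.05,0,0],[0,0,0],0],[[-0.1,0,0],[0,0,0],0],[[-0.1,0,0],[0,0,0],0],[[-0.1,0,0],[0,0,0],0],[[-0.05,0,0],[0,0,0],0],[[0,0,0],[0,0,0],0],[[0,0,0],[0,0,0],0],[[0,0,0],[0,0,0],0],[[0,0,0],[0,0,0],0]])

```text
t: 19.58
tool_pos: [437.1, 267.1, 54.0]
ee_rot: [[0.916, 0.402, 0.0], [0.402, -0.916, 0.0], [0.0, 0.0, -1.0]]
contact_force: [-2.0, 0.2, 1.4]
opening: 49.3
```

```bash
python3 - <<'E'
from h import *
s=robot.sense(); sd=robot.get_image("side");cv2.imwrite("pics/side13.png",sd)
print(s["t"],s["tool_pos"],s["contact_force"],s["ee_rot"].T@s["contact_force"],s["torque"],s["opening"])
cv2.imwrite("pics/s13c.png",cv2.resize(sd[240:350,170:310],None,fx=5,fy=5,interpolation=cv2.INTER_CUBIC))
E
```

```text
19.5833 [437.05 267.12  53.97] [-1.97  0.22  1.38] [-1.71 -0.99 -1.38] [-0.12  0.29  0.02] 49.349972353105684
```

View pics/s13c.png

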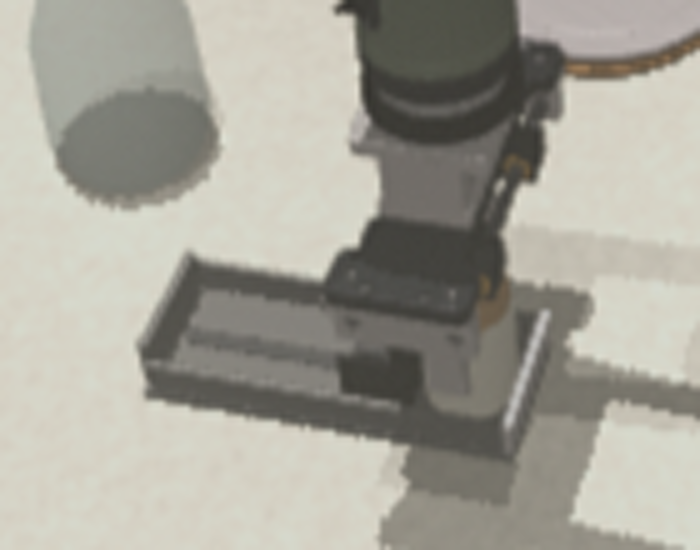

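play_rows(increments=[[[-0.05,0,0],[0,0,0],0],[[-0.05,0,0],[0,0,0],0],[[-0.05,0,0],[0,0,0],0],[[-0.05,0,0],[0,0,0],0],[[0,0,0],[0,0,0],0],[[0,0,0],[0,0,0],0],[[0,0,0],[0,0,0],0],[[0,0,0],[0,0,0],0],[[0,0,0],[0,0,0],0],[[0,0,0],[0,0,0],0]])

```text
t: 20.47
tool_pos: [435.2, 266.3, 54.0]
ee_rot: [[0.916, 0.402, 0.0], [0.402, -0.916, 0.0], [0.0, -0.0, -1.0]]
contact_force: [-1.5, 0.3, 2.9]
opening: 49.7
```

```bash
python3 - <<'E'
from h import *
s=robot.sense()
print(s["t"],s["tool_pos"],s["ee_rot"].T@s["contact_force"],s["torque"],s["opening"])
E
```

```text
20.4667 [435.23 266.33  53.98] [-1.3  -0.87 -2.89] [-0.1   0.29  0.01] 49.7418336798733
```

play_rows(increments=[[[-0.05,0,0],[0,0,0],0],[[-0.05,0,0],[0,0,0],0],[[-0.05,0,0],[0,0,0],0],[[0,0,0],[0,0,0],0],[[0,0,0],[0,0,0],0],[[0,0,0],[0,0,0],0],[[0,0,0],[0,0,0],0],[[0,0,0],[0,0,0],0],[[0,0,0],[0,0,0],0],[[0,0,0],[0,0,0],0]])

```text
t: 21.3
tool_pos: [434.4, 265.9, 54.0]
ee_rot: [[0.916, 0.402, 0.001], [0.402, -0.916, 0.001], [0.001, -0.0, -1.0]]
contact_force: [2.4, 1.8, -0.2]
opening: 49.4
```

```bash
python3 - <<'E'
from h import *
s=robot.sense();im=robot.get_image("wrist");sd=robot.get_image("side")
print(s["t"],s["tool_pos"],s["ee_rot"].T@s["contact_force"],s["torque"],s["opening"])
cv2.imwrite("pics/s14c.png",cv2.resize(sd[240:350,170:310],None,fx=5,fy=5,interpolation=cv2.INTER_CUBIC))
E
```

```text
21.3 [434.35 265.94  54.  ] [ 2.87 -0.66  0.23] [ 0.4  -0.46  0.01] 49.378193040119434
```

View pics/s14c.png

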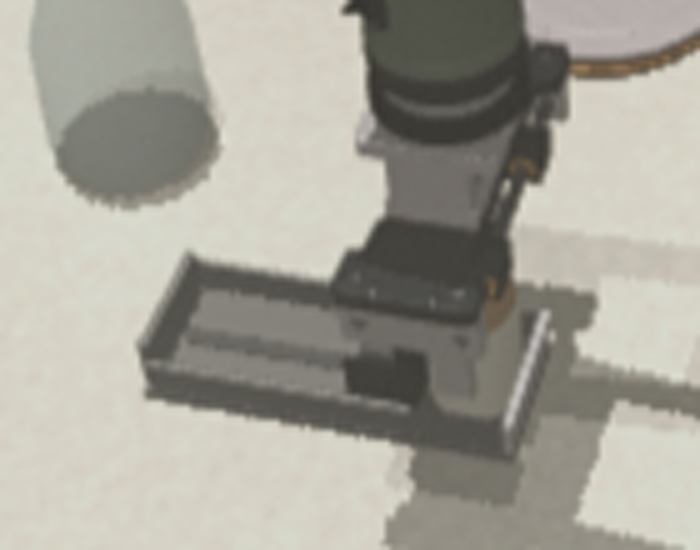

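The force along tray x flipped to +2.9 N, so the jar touches the lip. Easing 0.3 mm, opening, and rising.

play_rows(increments=[[[0.03,0,0],[0,0,0],0],[[0,0,0.02],[0,0,0],0],[[0,0,0],[0,0,0],0.56],[[0,0,0],[0,0,0],0.6],[[0,0,0],[0,0,0],0.7],[[0,0,0],[0,0,0],0.75],[[0,0,0],[0,0,0],0.75],[[0,0,0],[0,0,0],0.75],[[0,0,0],[0,0,0],0.75],[[0,0,-0.2],[0,0,0],0.75]])

```text
t: 22.23
tool_pos: [433.6, 265.6, 55.3]
ee_rot: [[0.916, 0.402, -0.001], [0.402, -0.916, -0.0], [-0.001, -0.0, -1.0]]
contact_force: [0.4, 0.6, 0.9]
opening: 70.7
```

play_rows(increments=[[[0,0,-0.5],[0,0,0],0.75],[[0,0,-1],[0,0,0],0.75],[[0,0,-1.5],[0,0,0],0.75],[[0,0,-2],[0,0,0],0.75],[[0,0,-2],[0,0,0],0.75],[[0,0,-2],[0,0,0],0.75],[[0,0,-2],[0,0,0],0.75],[[0,0,-2],[0,0,0],0.75],[[0,0,-1.5],[0,0,0],0.75],[[0,0,-0.5],[0,0,0],0.75]])

```text
t: 23.07
tool_pos: [436.0, 266.6, 209.8]
ee_rot: [[0.916, 0.402, 0.006], [0.402, -0.916, 0.003], [0.007, 0.0, -1.0]]
contact_force: [0.0, 0.7, 0.5]
opening: 70.2
```

```bash
python3 - <<'E'
from h import *
s=robot.sense();im=robot.get_image("wrist");sd=robot.get_image("side");t=robot.get_image("top")
cv2.imwrite("pics/w15.png",im);cv2.imwrite("pics/side15.png",sd);cv2.imwrite("pics/top15.png",t)
print(s["t"],s["tool_pos"],s["contact_force"],s["opening"])
cv2.imwrite("pics/s15c.png",cv2.resize(sd[230:350,170:310],None,fx=5,fy=5,interpolation=cv2.INTER_CUBIC))
E
```

```text
23.0667 [435.96 266.58 209.83] [0.01 0.66 0.54] 70.1652566158229
```

View pics/s15c.png

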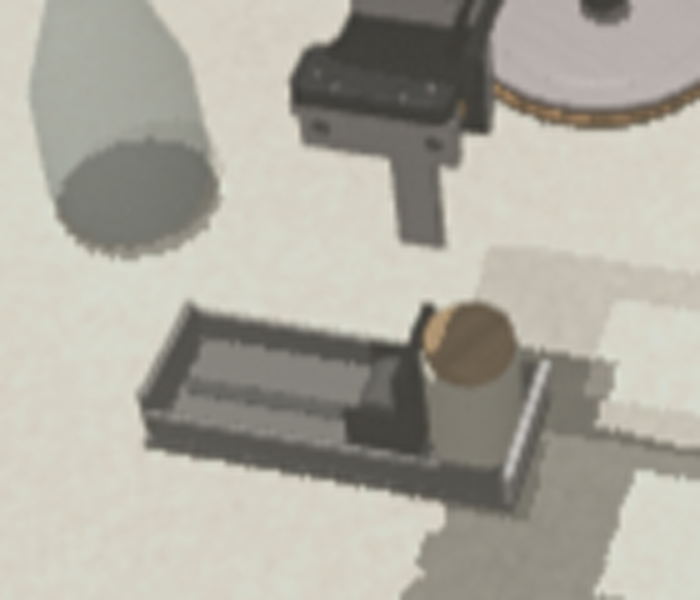

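View pics/w15.png

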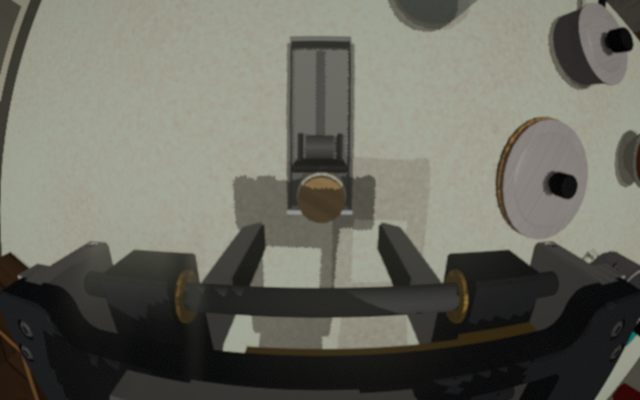

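View pics/top15.png

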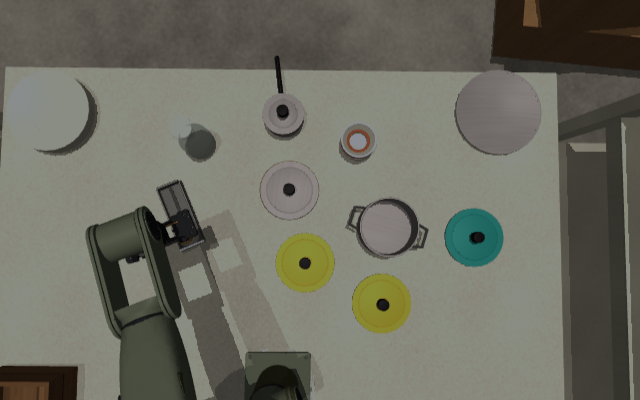

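The jar stands upright between lip and pusher, with the stopper level in the side crop at (470,345). The lid is on the mat at top (289,189) and the pot is where it was. One last close crop of the lid, then hand in.

```bash
python3 - <<'E'
import cv2,numpy as np
t=cv2.imread("pics/top15.png");s=cv2.imread("pics/side15.png");f=lambda i,x,y,w,h,k:cv2.resize(i[y:y+h,x:x+w],None,fx=k,fy=k,interpolation=cv2.INTER_CUBIC)
a=f(t,250,150,80,80,5);b=f(s,255,205,80,60,5);b=cv2.copyMakeBorder(b,0,100,0,0,cv2.BORDER_CONSTANT)
cv2.imwrite("pics/fin.png",np.hstack([a,b]))
E
```

```text
(no output)
```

View pics/fin.png

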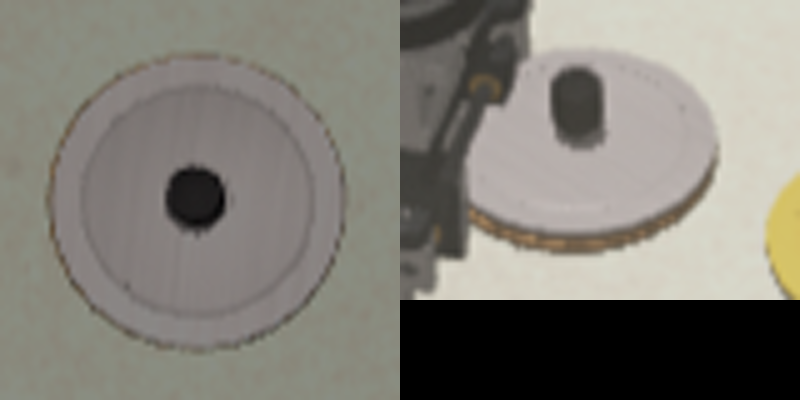

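The lid lies flat and concentric with the mat: rim at crop 48–346, mat edge showing evenly.

```bash
python3 -c "
from workcell import robot
print(robot.sense()['t'],robot.sign_off())"
```

```text
the job is handed in; nothing more can be done
23.2167 None
```

I lifted the pot's lid by its knob and laid it knob up in the middle of the cork mat. Then I took out the jar, pressed the pusher back with it, and set it upright on the tray floor against the front lip. The job was handed in at 23.2 s.

- **Lid:** the last pictures show it flat on the mat and concentric with it. The wrist force fell to about zero before I let go, so it was set down, not dropped.
- **Jar:** it stands upright between lip and pusher in the side and wrist pictures. I felt floor contact (vertical force -4 to +4 N), then lip contact (+2.9 N), before opening the gripper.
- **Everything else:** the pot, saucepan and its lid, carafe and bowls show no visible change from the first top picture. The gripper is clear of everything.
- **Disagreement:** the wrist camera put the tray 2–3.5 mm from where the top and side pictures did. I used a position in between and the contact forces. The pusher joint has no direct reading, so its travel was judged only from the pictures.

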